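# Feed a packing plate and close up the row

### The job

Push the red paddle of the plate magazine fully in so that the lowest plate slides out onto the bed, then let the paddle spring back so that the rest of the stack drops. Slide that plate along the bed, without lifting it, until it butts flush and square, side edges lined up, against the plate waiting at the yellow stop. Feed one plate only, keep the waiting plate against the stop and leave the socket and the spanner beside the feeder where they are.

Things in the scene. Friction and masses are not known exactly. Their poses are not given: they have to be found in the camera images.
- feeder: Fixed plate magazine: dark steel bed, top 20 mm above the table, with an open-topped blue magazine. Origin at table height under the magazine's centre; x = feed direction. Bed x -170 to 240, y -50 to 50 mm, plain and open in front. Magazine walls within x -28 to 28, y -38 to 38 mm, top 54 mm above the bed; a 15 mm slot under the front wall (+x) lets out only the lowest plate.
- pusher (a joint): Spring pusher's travel in m along the feeder's +x: 0 = home, 0.095 = fully in. The spring returns it with 5 N (home) to 9 N (in); the stack adds a few N. Its blade (10 mm high) pushes the lowest plate out; fully in, that plate's rear face lies 69 mm ahead of the feeder's origin, 41 mm clear of the magazine. The other plates ride on the blade and drop onto the bed once it is back.
- paddle (a point): Centre of the rear face (the one to push, towards the feeder's +x) of the pusher's red upright paddle, 40 mm above the bed; moves with the pusher. Paddle 44 mm wide, 10 mm thick along the feed, top 60 mm above the bed. Home, it lies 143 mm behind the feeder's origin.
- stop: Fixed yellow stop block clamped on the bed, black knob on top: 72 mm wide, 22 mm thick, 16 mm high (26 mm at the knob). Its distance along the bed and small angle to it vary. Origin at bed height, middle of the face that looks back to the magazine; that face's normal is the stop's -x.
- neighbour: The plate waiting on the bed with one long side against the stop: loose, bare aluminium, 44 mm (its x) x 64 mm (its y) x 12 mm, 0.06 to 0.13 kg. Origin at the centre of its underside; x points towards the stop, so its free face is at x = -22 mm.
- plate1: The lowest plate of the stack, the one to feed out: loose, bare aluminium, 44 mm (its x, the feed direction) x 64 mm (its y) x 12 mm, 0.06 to 0.13 kg. Origin at the centre of its underside.
- plate2: The second plate from below: loose, bare aluminium, 44 mm (its x, the feed direction) x 64 mm (its y) x 12 mm, 0.06 to 0.13 kg. Origin at the centre of its underside.
- plate3: The third plate from below: loose, bare aluminium, 44 mm (its x, the feed direction) x 64 mm (its y) x 12 mm, 0.06 to 0.13 kg. Origin at the centre of its underside.
- plate4: The top plate: loose, bare aluminium, 44 mm (its x, the feed direction) x 64 mm (its y) x 12 mm, 0.06 to 0.13 kg. Origin at the centre of its underside.
- socket: Steel wrench socket standing on end, 28 mm across, 35 mm high, beside the feeder; bystander. Origin under its centre.
- wrench: Spanner about 170 mm long lying flat along its x, beside the feeder; bystander. Origin under its middle.
There are look-alikes about, which are no part of the job. Leave any black or brown look-alike of the neighbour alone.

How it is judged:
By the outcome, as a careful person would: the job done as asked, in the order asked, and still so for the second after the job is handed in, with the robot touching nothing.
It also fails if it takes over 46 s, if anything falls off the work surface, if the arm or the gripper's body presses on something with over 40 N, if the wrist force passes 120 N, or if a joint passes its speed limit or range.

### The arm

A 7-joint arm with a two-finger parallel gripper is mounted at the origin on the work surface. World frame = base frame: x ahead of the robot, y to its left, z up, the work surface at z = 0. Lengths are in m, angles in rad, forces in N, time in s.
With the tool pointing down it reaches from about 0.4 to 0.85 m from the base axis. Payload 10.4 kg.
Tool frame: the origin (TCP) lies at the very end of the fingers, on their centre line; the grasp point (between the pads) lies 19 mm behind it (manip.grip_point_offset is the z of the grasp point in the tool frame, in m); z points along the fingers, y is the direction in which the jaws open and shut (so a half turn about z gives the same grasp; the last joint's range is limited). The gripper opens to 85 mm and grips with 20 to 120 N. Pads are 22 mm wide; open, the fingers measure 114 mm over their backs; the gripper's body (76 mm by 85 mm) begins 54 mm behind the grasp point. The pads swing forward as they close: fully open they stand 13 mm farther back than shut.
Start: joints at [-1.295, 0.332, -0.065, 1.46, 0.022, 1.35, -0.088], TCP at [0.184, 0.597, 0.197] pointing down, gripper open.
Joint ranges: [-2.6, 2.6], [-0.5, 2.12], [-1.47, 1.34], [0.16, 2.42], [-1.27, 4.41], [0.06, 2.06], [-2.6, 2.6]. Speed limits (rad/s): [2.22, 2.22, 2.79, 2.79, 3.14, 3.14, 3.14].

### API

Orientations are given as a unit quaternion [x, y, z, w].
In Python, from workcell import manip, camera, get_calibration, hand_in gives the robot as it stands.
- The arm moves only by the shell command python3 -m pendant 'ROWS' [FORCE]. ROWS is JSON, a list of rows, each a list of 5 numbers: the shift along the tool's x, y, z in units of 40 mm (1.0 is 40 mm), then the turn about the tool's z in units of 6 degrees (1.0 is 6 degrees), then the closure, from 0 (fully open) to 1 (shut). A call has 1 to 5 rows; each row is the pose to reach, as a shift and turn from the pose commanded when the call began, along the tool's axes at that moment; what a row does not reach only later rows make up. A row lasts 1/8 s, in which the tool goes at most 62.5 mm and 10.7 degrees, less where a joint would pass 70% of its speed; a pose out of reach is approached as far as the arm can. A call with a gripper value outside its range is refused whole. The fingers move at their own pace and stop on an object; FORCE is the grip in N (left out, the last holds). Time passes only in rows, so rows that repeat a pose let the fingers close. It gives the time, the measured TCP pose, the force and the opening at its end, in the units of the state.
- manip.get_obs(): the state, without advancing time (a new reading comes with each control period).
- camera(name): name is "scene" or "top" or "wrist"; returns (picture, depth): 480x640x3 uint8, red, green, blue; 480x640 float32, m along the optical axis (not along the pixel's ray), 0 where there is no reading.
- get_calibration(name): a dict with "vfov" (degrees; the focal length in pixels is half the picture's height over the tangent of half this angle, whatever the lens; pixels are square), "cx", "cy" (the principal point, pixels), "distortion" ([k1, k2, p1, p2, k3] as OpenCV has them; the pictures are not rectified), "position" and "rotation" of the camera in the world. Camera axes: x right, y down, z forward; pixel columns grow to the right and rows downward; lengths in m; the calibration is good to about 2 mm. A picture is of the moment at which its call begins: read the wrist's pose just before it. get_calibration takes no time and is no camera call; for the wrist camera it gives the pose at the moment of the call.
- hand_in(): hands the job in, once; it reports no verdict.
The state is a dict: "clock": time; "joint_pos": joint angles; "joint_velocities": joint speeds; "tau": joint torques, N m; "position": TCP position; "ee_rot": TCP orientation; "ft_force": force on the tool from outside, world axes, zero at the start; "torque": the same for the moment, N m; "grip_width": opening from 0.0 (shut) to 1.0 (fully open).
Only numpy, scipy, OpenCV 4.12 (cv2) and the standard library are available. Lean on these libraries where they do the work, as an engineer would, in place of code of your own. Each camera call takes 0.05 s, during which the arm holds its last target.

## Working session

There is one attempt and no reset: what is moved stays moved. The work goes in short steps, Python scripts to look and compute and a shell command to move; the robot and the scene stay as the last step left them, time stands still between calls to the robot, and variables do not carry over. Pictures are saved under pics/ and viewed, and the job is handed in when it is done.

```bash
ls; mkdir -p pics; cat > h.py <<'E'
import numpy as np, cv2
from workcell import manip, camera, get_calibration
def K(c):
    f=240/np.tan(np.radians(c["vfov"])/2); return np.array([[f,0,c["cx"]],[0,f,c["cy"]],[0,0,1.]])
def rot(c):
    R=np.array(c["rotation"],float)
    if R.size==4:
        from scipy.spatial.transform import Rotation as Ro; return Ro.from_quat(R.ravel()).as_matrix()
    return R.reshape(3,3)
def grab(name,fn):
    c=get_calibration(name); im,d=camera(name)
    cv2.imwrite("pics/%s.png"%fn,im[:,:,::-1]); np.savez("pics/%s.npz"%fn,im=im,d=d,K=K(c),D=np.array(c["distortion"],float),R=rot(c),p=np.array(c["position"],float))
    return c
def load(fn): return np.load("pics/%s.npz"%fn)
def rays(L,uv):
    n=cv2.undistortPoints(np.array(uv,float).reshape(-1,1,2),L["K"],L["D"]).reshape(-1,2)
    return np.c_[n,np.ones(len(n))]
def onz(L,uv,z):
    r=rays(L,uv)@L["R"].T; t=(z-L["p"][2])/r[:,2]; return L["p"]+r*t[:,None]
def bydepth(L,uv):
    r=rays(L,uv); d=np.array([L["d"][int(round(v)),int(round(u))] for u,v in uv]); return L["p"]+(r*d[:,None])@L["R"].T
def proj(L,P):
    rv,_=cv2.Rodrigues(L["R"].T); return cv2.projectPoints(np.array(P,float).reshape(-1,1,3),rv,-L["R"].T@L["p"],L["K"],L["D"])[0].reshape(-1,2)
def cloud(L):
    v,u=np.mgrid[0:480,0:640]; uv=np.c_[u.ravel(),v.ravel()].astype(float); r=rays(L,uv); return (L["p"]+(r*L["d"].reshape(-1,1))@L["R"].T).reshape(480,640,3)
E
python3 - <<'E'
from h import *
for n in ["scene","top"]:
    c=grab(n,n+"0"); print(c)
print(manip.get_obs())
E
```

```text
pics
{'vfov': 45.21831435840504, 'cx': 321.26568902498326, 'cy': 241.81803469808293, 'distortion': array([-0.01447433,  0.        ,  0.        ,  0.        ,  0.        ]), 'position': array([0.89164091, 0.2937304 , 0.79945758]), 'rotation': array([ 0.40068768,  0.88069895, -0.22829968, -0.10815725])}
{'vfov': 51.32805385067781, 'cx': 327.7086048636881, 'cy': 243.90686655083897, 'distortion': array([-0.04351146,  0.        ,  0.        ,  0.        ,  0.        ]), 'position': array([0.45266636, 0.00493066, 0.73409283]), 'rotation': array([-0.69381235,  0.71514589, -0.05523555,  0.06434134])}
{'clock': 0.1, 'joint_pos': array([-1.29457382,  0.33278258, -0.0647061 ,  1.46082855,  0.02161899,
        1.34989254, -0.08849065]), 'joint_velocities': array([-1.34316274e-03, -1.30399278e-04, -5.92838211e-04, -5.32388010e-03,
       -3.24393010e-04, -1.68781566e-03, -6.14561670e-05]), 'tau': array([ 6.26241617e-04, -6.26739335e+01,  4.86512657e-02, -3.92431605e+01,
        1.62988849e-02,  6.92744696e-03, -1.04113548e-05]), 'position': array([0.18389749, 0.59695515, 0.19652557]), 'ee_rot': array([ 1.48837207e-01,  9.88861526e-01, -6.04926898e-04, -5.53403877e-05]), 'ft_force': array([0.3885513 , 0.2243067 , 0.05983106]), 'torque': array([-0.00611056,  0.01157715,  0.04915146]), 'grip_width': 0.9999376466916234}
```

View pics/scene0.png

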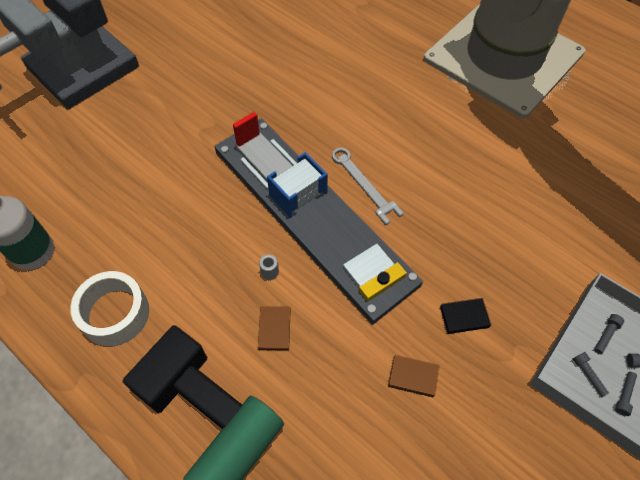

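View pics/top0.png

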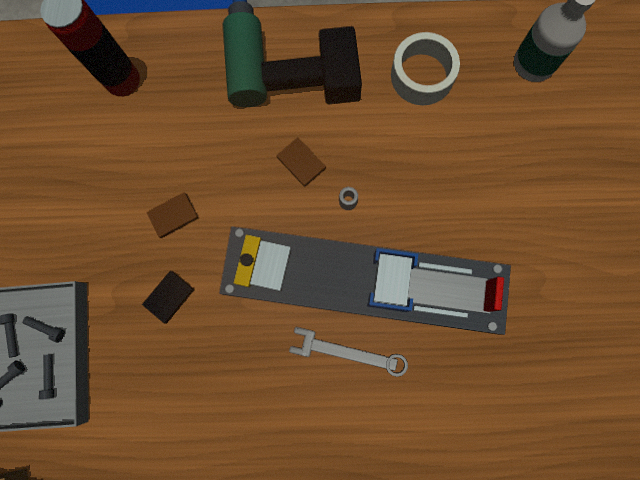

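The top view shows the feeder running from the paddle at about (495,294) to the stop at about (247,260). The wrench is at (350,352), the socket at (348,198), and the black and brown look-alikes are at (168,297), (173,215) and (301,162).

```bash
python3 - <<'E'
from h import *
L=load("top0"); P=cloud(L); im=L["im"]; z=P[...,2]
print("table z",np.median(z[300:330,100:140]), "axes",onz(L,[(320,240),(420,240),(320,340)],0))
m=((z>0.014)&(z<0.026)).astype(np.uint8); 
n,lab,st,ce=cv2.connectedComponentsWithStats(m)
for i in range(1,n):
    if st[i,4]>300: print(i,st[i],ce[i])
c=np.array([(233,227),(511,266),(505,333),(220,294)])
print(onz(L,c,0.02)); print(bydepth(L,[(300,285),(350,250),(393,280),(270,266),(247,285),(450,290),(495,294)]))
big=cv2.resize(im[215:345,210:520,::-1],None,fx=2.5,fy=2.5,interpolation=cv2.INTER_CUBIC);cv2.imwrite("pics/topz.png",big)
E
```

```text
table z 0.0009814723660264146 axes [[ 0.58457556  0.02392335  0.        ]
 [ 0.57985327 -0.12514505  0.        ]
 [ 0.43771224  0.02781625  0.        ]]
198 [  219   226   292   109 11595] [353.64959034 279.26563174]
218 [ 78 282   7 142 590] [ 80.61864407 353.20508475]
[[ 0.60438727  0.15041122  0.02      ]
 [ 0.53426862 -0.25053808  0.02      ]
 [ 0.43962545 -0.23374591  0.02      ]
 [ 0.50689491  0.16892094  0.02      ]]
[[ 0.5163469   0.05370408  0.02108527]
 [ 0.56488085 -0.01959109  0.02021552]
 [ 0.51503819 -0.07384631  0.06799225]
 [ 0.5435939   0.09500442  0.03218017]
 [ 0.51724482  0.12722188  0.03568378]
 [ 0.50207748 -0.15817435  0.02840106]
 [ 0.49143115 -0.20533423  0.07834132]]
```

View pics/topz.png

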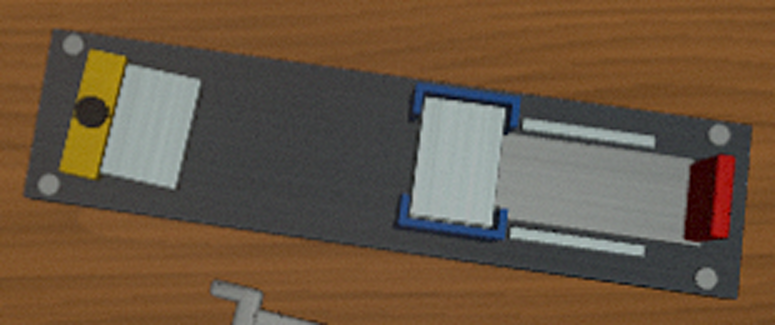

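```bash
python3 - <<'E'
from h import *
def fit(fn,seed):
    L=load(fn); P=cloud(L); z=P[...,2]
    m=((z>0.012)&(z<0.028)).astype(np.uint8)
    n,lab,st,ce=cv2.connectedComponentsWithStats(m,connectivity=4)
    i=1+np.argmax(st[1:,4]*1.0*(st[1:,4]<40000)) if seed is None else lab[seed[1],seed[0]]
    mm=(lab==i).astype(np.uint8); cnt,_=cv2.findContours(mm,cv2.RETR_EXTERNAL,cv2.CHAIN_APPROX_NONE)
    c=max(cnt,key=cv2.contourArea).reshape(-1,2).astype(float)
    W=onz(L,c,0.02)[:,:2]
    (cx,cy),(w,h),a=cv2.minAreaRect((W*1000).astype(np.float32)); print(fn,cx,cy,w,h,a, "zmed bed",np.median(z[mm>0]))
fit("top0",(330,280)); fit("scene0",(330,220))
# neighbour/plates tops
for fn in ("top0","scene0"):
    L=load(fn); P=cloud(L); im=L["im"].astype(int); z=P[...,2]
    mx=im.max(2); mn=im.min(2)
    for nm,zl in (("neigh",0.032),("stacktop",0.068)):
        m=((abs(z-zl)<0.006)&(mn>110)&(mx-mn<60)).astype(np.uint8)
        n,lab,st,ce=cv2.connectedComponentsWithStats(m)
        for i in range(1,n):
            if st[i,4]>400:
                v,u=np.nonzero(lab==i); W=onz(L,np.c_[u,v],zl)[:,:2]*1000
                print(fn,nm,st[i],cv2.minAreaRect(W.astype(np.float32)),"mean",W.mean(0), np.median(z[lab==i]))
    m=((im[...,0]>120)&(im[...,1]>90)&(im[...,2]<60)&(z>.025)&(z<.045)).astype(np.uint8)
    n,lab,st,ce=cv2.connectedComponentsWithStats(m)
    for i in range(1,n):
        if st[i,4]>150:
            v,u=np.nonzero(lab==i); W=onz(L,np.c_[u,v],.036)[:,:2]*1000
            print(fn,"stop",st[i],cv2.minAreaRect(W.astype(np.float32)))
from scipy.spatial.transform import Rotation as Ro
o=manip.get_obs(); print(Ro.from_quat(o["ee_rot"]).as_matrix().round(4))
print(get_calibration("wrist"))
E
```

```text
top0 522.2786254882812 -39.225982666015625 410.64794921875 101.06962585449219 80.11397552490234 zmed bed 0.021054845263506594
scene0 523.7289428710938 -39.15245056152344 412.9595031738281 103.1045150756836 80.2074203491211 zmed bed 0.02048459467965591
top0 neigh [ 250  241   40   50 1350] ((545.2651977539062, 95.23302459716797), (43.294044494628906, 63.7403564453125), 75.6630630493164) mean [545.16940172  95.26022105] 0.03302571882241234
top0 neigh [ 408  269   82   44 2511] ((501.8105773925781, -156.8744659423828), (115.3475341796875, 47.42013168334961), 80.0341796875) mean [ 502.44737842 -152.81130897] 0.03090544784686411
top0 stacktop [ 374  254   38   51 1541] ((516.458251953125, -73.76183319091797), (43.56674575805664, 63.8184700012207), 80.03389739990234) mean [516.31657585 -73.73940039] 0.06898026288987413
top0 stop [241 235  19  25 285] ((571.9266967773438, 122.96985626220703), (20.992006301879883, 32.30789566040039), 75.71102142333984)
top0 stop [234 262  20  24 310] ((535.2054443359375, 132.3618927001953), (21.169231414794922, 34.49522018432617), 75.93280792236328)
scene0 n
[... 595 characters left out ...]
 38 943] ((516.462158203125, -74.07858276367188), (44.884300231933594, 63.21479797363281), 79.94558715820312) mean [516.39949832 -74.25552084] 0.06847149340599445
scene0 stop [360 263  47  35 509] ((553.2952270507812, 127.70953369140625), (21.426923751831055, 72.06050109863281), 76.20134735107422)
[[-9.557e-01  2.944e-01 -3.000e-04]
 [ 2.944e-01  9.557e-01 -1.200e-03]
 [-1.000e-04 -1.200e-03 -1.000e+00]]
{'vfov': 69.73310555819393, 'cx': 319.79870513508234, 'cy': 235.4303591002556, 'distortion': array([-0.05239213,  0.        ,  0.        ,  0.        ,  0.        ]), 'position': array([0.11990087, 0.61678424, 0.37167325]), 'rotation': array([0.79721963, 0.58910125, 0.07789203, 0.10645846])}
```

```bash
cat >> h.py <<'E'
from scipy.spatial.transform import Rotation as Ro
FO=np.array([516.7,-73.8]); FA=np.radians(80.1)
def f2w(x,y): c,s=np.cos(FA),np.sin(FA); return FO+np.array([c*x-s*y,s*x+c*y])
def w2f(p): c,s=np.cos(FA),np.sin(FA); d=np.array(p)-FO; return np.array([c*d[0]+s*d[1],-s*d[0]+c*d[1]])
def units(x,y,z,yaw):
    "target mm, tool-x yaw deg"
    o=manip.get_obs(); M=Ro.from_quat(o["ee_rot"]).as_matrix()
    d=np.array([x,y,z])-o["position"]*1000
    cur=np.degrees(np.arctan2(M[1,0],M[0,0])); t=-((yaw-cur+180)%360-180)
    print("cur",(o["position"]*1000).round(1),"feeder",w2f(o["position"][:2]*1000).round(1),"yaw",round(cur,2),"F",o["ft_force"].round(1),"grip",round(o["grip_width"],3),"t",round(o["clock"],2))
    print("units",(M.T@d/40).round(3),"turn",round(t/6,3))
E
python3 -c "
from h import *
units(450,330,197,120); print(f2w(-185,0))"
```

```text
cur [183.9 597.  196.5] feeder [603.5 443.2] yaw 162.88 F [0.4 0.2 0.1] grip 1.0 t 0.1
units [-8.322e+00 -4.420e+00 -6.000e-03] turn 7.147
[ 484.89311645 -256.04522534]
```

```bash
python3 -m pendant '[[-8.3,-4.4,0,7.1,1],[-8.3,-4.4,0,7.1,1],[-8.3,-4.4,0,7.1,1],[-8.3,-4.4,0,7.1,1],[-8.3,-4.4,0,7.1,1]]'
python3 -c "
from h import *
units(485,-256,170,80.1)"
```

```text
clock: 0.72
position: [0.4058, 0.3745, 0.1971]
ee_rot: [0.499, 0.867, 0.0, -0.0]
ft_force: [1.7, 0.6, 0.2]
grip_width: 0.001
cur [405.8 374.5 197.1] feeder [422.5 186.3] yaw 120.13 F [1.7 0.6 0.2] grip 0.001 t 0.72
units [-14.626  -6.198   0.676] turn 6.671
```

```bash
python3 -m pendant '[[-14.6,-6.2,0.2,6.7,1],[-14.6,-6.2,0.2,6.7,1],[-14.6,-6.2,0.2,6.7,1],[-14.6,-6.2,0.2,6.7,1],[-14.6,-6.2,0.2,6.7,1]]'
python3 -c "
from h import *
units(485,-256,170,80.1)"
```

```text
clock: 1.35
position: [0.4441, 0.0642, 0.1931]
ee_rot: [0.766, 0.643, 0.0, -0.0]
ft_force: [1.4, -0.1, -0.4]
grip_width: -0.0
cur [444.1  64.2 193.1] feeder [123.4  95.3] yaw 79.97 F [ 1.4 -0.1 -0.4] grip -0.0 t 1.35
units [-7.704  2.402  0.575] turn -0.022
```

```bash
python3 -m pendant '[[-7.7,2.4,0.5,0,1],[-7.7,2.4,0.5,0,1],[-7.7,2.4,0.5,0,1],[-7.7,2.4,0.5,0,1],[-7.7,2.4,0.5,0,1]]'
python3 -c "
from h import *
p=f2w(-185,0);units(p[0],p[1],54,80.1)"
```

```text
clock: 1.98
position: [0.4846, -0.2447, 0.1739]
ee_rot: [0.765, 0.644, 0.0, 0.0]
ft_force: [1.9, 0.8, 1.6]
grip_width: 0.001
cur [ 484.6 -244.7  173.9] feeder [-173.9    2.3] yaw 80.14 F [1.9 0.8 1.6] grip 0.001 t 1.98
units [-0.279  0.054  2.998] turn 0.007
```

```bash
python3 -m pendant '[[0,0,0,0,1],[0,0,1.5,0,1],[0,0,2.9,0,1],[0,0,2.9,0,1]]'
python3 - <<'E'
from h import *
p=f2w(-185,0);units(p[0],p[1],54,80.1)
grab("scene","s1")
L=load("s1"); im=L["im"]; cv2.imwrite("pics/s1z.png",cv2.resize(im[60:330,180:500,::-1],None,fx=2.2,fy=2.2))
E
```

```text
clock: 2.48
position: [0.4817, -0.2412, 0.0549]
ee_rot: [0.765, 0.644, -0.002, -0.003]
ft_force: [1.1, -0.4, 0.3]
grip_width: 0.004
cur [ 481.7 -241.2   54.9] feeder [-171.     5.7] yaw 80.11 F [ 1.1 -0.4  0.3] grip 0.004 t 2.48
units [-0.351  0.143  0.021] turn 0.002
```

View pics/s1z.png

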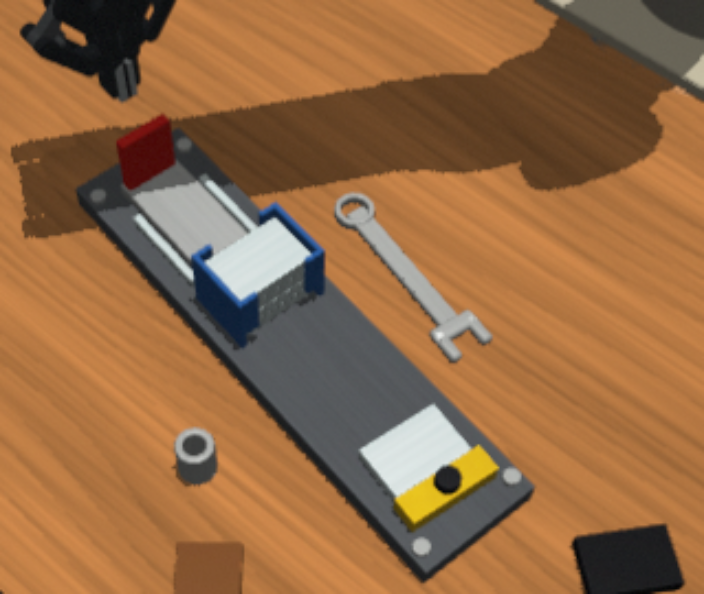

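The shut fingers hang just behind the red paddle (paddle at about (147,152) in the crop, fingertips at (122,88)). The stack and neighbour are untouched.

```bash
python3 -m pendant '[[0,0.14,0,0,1],[0,0.14,0,0,1],[0,0.14,0,0,1]]'
python3 -c "
from h import *
p=f2w(-48-11,0);units(p[0],p[1],54,80.1)"
```

```text
clock: 2.9
position: [0.4907, -0.2442, 0.059]
ee_rot: [0.766, 0.643, 0.001, 0.001]
ft_force: [-0.6, -1.1, 0.2]
grip_width: -0.0
cur [ 490.7 -244.2   59. ] feeder [-172.3   -3.7] yaw 80.09 F [-0.6 -1.1  0.2] grip -0.0 t 2.9
units [ 2.833 -0.092  0.126] turn -0.002
```

```bash
python3 -m pendant '[[0,0,0.1,0,1],[0,0,0.1,0,1]]'
python3 -c "
from h import *
p=f2w(-48-11,0);units(p[0],p[1],54,80.1)"
```

```text
clock: 3.15
position: [0.4897, -0.2439, 0.0536]
ee_rot: [0.766, 0.643, -0.0, -0.0]
ft_force: [-0.7, 0.5, 0.5]
grip_width: -0.002
cur [ 489.7 -243.9   53.6] feeder [-172.2   -2.6] yaw 80.08 F [-0.7  0.5  0.5] grip -0.002 t 3.15
units [ 2.83  -0.067 -0.009] turn -0.003
```

```bash
python3 -m pendant '[[0.4,-0.06,0,0,1],[0.9,-0.06,0,0,1],[1.4,-0.06,0,0,1],[1.9,-0.06,0,0,1],[2.3,-0.06,0,0,1]]'
python3 -c "
from h import *
p=f2w(-48-11,0);units(p[0],p[1],54,80.1)"
```

```text
clock: 3.78
position: [0.5036, -0.1511, 0.0539]
ee_rot: [0.765, 0.644, 0.0, -0.0]
ft_force: [-0.5, 0.7, -0.2]
grip_width: 0.0
cur [ 503.6 -151.1   53.9] feeder [-78.4  -0.4] yaw 80.15 F [-0.5  0.7 -0.2] grip 0.0 t 3.77
units [ 0.485 -0.009 -0.003] turn 0.009
```

```bash

python3 - <<'E'
from h import *
grab("scene","s2"); print(manip.get_obs()["ft_force"],manip.get_obs()["position"])
L=load("s2"); im=L["im"]; cv2.imwrite("pics/s2z.png",cv2.resize(im[60:330,180:500,::-1],None,fx=2.2,fy=2.2))
E
```

```text
[ 0.49776677  1.5298326  -0.97370779] [ 0.50413803 -0.14905445  0.05374205]
```

View pics/s2z.png

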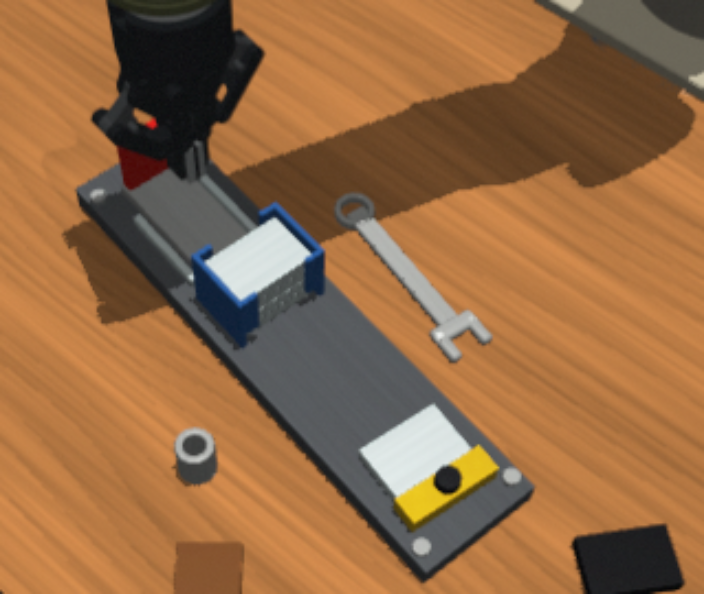

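```bash

python3 - <<'E'
from h import *
for s in ("s1","s2"):
    L=load(s); P=cloud(L); z=P[...,2]
    F=P.reshape(-1,3)*1000; f=np.array([w2f(p[:2]) for p in F]); X=np.c_[f,F[:,2]]
    im=L["im"].reshape(-1,3).astype(int)
    red=(im[:,0]>90)&(im[:,1]<50)&(im[:,2]<50)&(X[:,2]>30)&(X[:,2]<90)&(abs(X[:,1])<80)&(X[:,0]<0)&(X[:,0]>-200)
    print(s,"red",np.percentile(X[red],[2,50,98],axis=0).round(1))
    g=(~red)&(X[:,2]>45)&(X[:,2]<75)&(X[:,0]<-32)&(X[:,0]>-230)&(abs(X[:,1])<90)&(im.max(1)-im.min(1)<30)
    print("finger",g.sum(),np.percentile(X[g],[2,50,98],axis=0).round(1)); print("minz",np.sort(X[g][:,2])[:3])
    print(proj(L,[[*(f2w(-173,0)/1000),.054],[*(f2w(-78,0)/1000),.054],[*(f2w(-78,0)/1000),.173]]).round(0))
E
```

```text
s1 red [[-142.8  -21.1   77.5]
 [-137.9   -1.5   80.2]
 [-133.5   19.2   83.4]]
finger 1 [[-135.5   22.3   56.7]
 [-135.5   22.3   56.7]
 [-135.5   22.3   56.7]]
minz [56.6827841]
[[234. 117.]
 [268. 152.]
 [262. 101.]]
s2 red [[-142.   -15.5   65.3]
 [-139.2    8.6   81.3]
 [-135.3   12.2   81.8]]Traceback (most recent call last):
  File "<stdin>", line 9, in <module>
    return _quantile_unchecked(
        a, q, axis, out, overwrite_input, method, keepdims, weights)
    return _ureduce(a,
                    func=_quantile_ureduce_func,
    ...<5 lines>...
                    overwrite_input=overwrite_input,
                    method=method)
    r = func(a, **kwargs)
    result = _quantile(arr,
                       quantiles=q,
    ...<2 lines>...
                       out=out,
                       weights=wgt)
    slices_having_nans = np.isnan(arr[-1, ...])
                                  ~~~^^^^^^^^^
IndexError: index -1 is out of bounds for axis 0 with size 0
```

```bash

python3 - <<'E'
from h import *
L=load("s2"); P=cloud(L)
im=L["im"]; cv2.imwrite("pics/s2zz.png",cv2.resize(im[90:170,210:330,::-1],None,fx=6,fy=6,interpolation=cv2.INTER_CUBIC))
for v in range(110,150,3):
    print(v,[tuple((np.r_[w2f(P[v,u,:2]*1000),P[v,u,2]*1000]).round(0).astype(int)) if L["d"][v,u]>0 else None for u in (258,262,266,270,274)])
E
```

```text
110 [(np.int64(-62), np.int64(-18), np.int64(179)), (np.int64(-63), np.int64(-11), np.int64(174)), (np.int64(-77), np.int64(5), np.int64(151)), (np.int64(-67), np.int64(5), np.int64(160)), (np.int64(-61), np.int64(8), np.int64(162))]
113 [(np.int64(-65), np.int64(-17), np.int64(170)), (np.int64(-64), np.int64(-11), np.int64(166)), (np.int64(-62), np.int64(-5), np.int64(164)), (np.int64(-67), np.int64(5), np.int64(153)), (np.int64(-62), np.int64(9), np.int64(154))]
116 [(np.int64(-66), np.int64(-17), np.int64(162)), (np.int64(-62), np.int64(-13), np.int64(163)), (np.int64(-61), np.int64(-6), np.int64(160)), (np.int64(-67), np.int64(4), np.int64(147)), (np.int64(-66), np.int64(11), np.int64(143))]
119 [(np.int64(-69), np.int64(-16), np.int64(153)), (np.int64(-62), np.int64(-13), np.int64(157)), (np.int64(-67), np.int64(-4), np.int64(146)), (np.int64(-68), np.int64(4), np.int64(140)), (np.int64(-66), np.int64(10), np.int64(138))]
122 [(np.int64(-73), np.int64(-14), np.int64(141)), (np.int64(-68), np.int64(-10), np.int64(143)), (np.int64(-67), np.int64(-4), np.int64(139)), (np.int64(-67)
[... 1443 characters left out ...]
))]
143 [(np.int64(-119), np.int64(8), np.int64(31)), (np.int64(-117), np.int64(14), np.int64(28)), (np.int64(-113), np.int64(19), np.int64(28)), (np.int64(-105), np.int64(23), np.int64(33)), (np.int64(-105), np.int64(30), np.int64(28))]
146 [(np.int64(-114), np.int64(4), np.int64(32)), (np.int64(-110), np.int64(9), np.int64(31)), (np.int64(-105), np.int64(14), np.int64(32)), (np.int64(-103), np.int64(20), np.int64(29)), (np.int64(-104), np.int64(29), np.int64(22))]
149 [(np.int64(-109), np.int64(0), np.int64(31)), (np.int64(-105), np.int64(6), np.int64(31)), (np.int64(-99), np.int64(10), np.int64(33)), (np.int64(-97), np.int64(16), np.int64(30)), (np.int64(-92), np.int64(21), np.int64(31))]
```

View pics/s2zz.png

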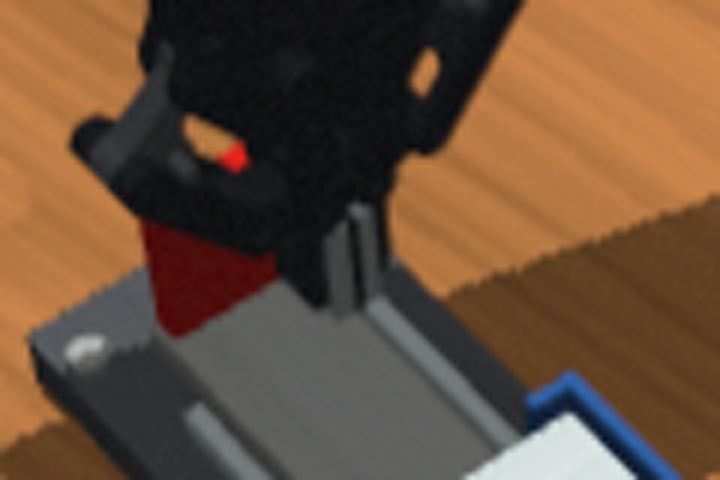

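```bash

python3 - <<'E'
from h import *
c=grab("wrist","w1"); print(c["position"],manip.get_obs()["position"])
L=load("w1"); P=cloud(L)*1000
for v in range(40,480,60): print(v,[tuple(np.r_[w2f(P[v,u,:2]),P[v,u,2]].round(0).astype(int).tolist()) if L["d"][v,u]>0 else None for u in range(40,640,80)])
E
```

```text
[ 0.51453733 -0.08396633  0.22900366] [ 0.50392255 -0.15044446  0.05380222]
40 [(55, 178, -1), (53, 125, -2), (52, 75, -2), (46, 23, 18), (46, -22, 18), (52, -73, -1), (53, -123, 0), (56, -177, -2)]
100 [(19, 183, -1), (17, 130, -3), (16, 77, -1), (8, 18, 67), (8, -17, 66), (17, -76, -3), (18, -127, -1), (20, -183, -2)]
160 [(-20, 191, -1), (-21, 134, -2), (-21, 80, -1), (-18, 19, 66), (-18, -18, 65), (-21, -79, -2), (-20, -133, -1), (-19, -190, -1)]
220 [(-62, 199, -1), (-62, 139, -1), (-62, 83, -1), (-55, 24, 29), (-57, -25, 19), (-61, -83, -2), (-61, -139, -2), (-61, -199, -2)]
280 [(-108, 209, -1), (-107, 147, -2), (-106, 86, 0), (-94, 25, 28), (-98, -26, 18), (-106, -87, -3), (-106, -146, -2), (-106, -209, -1)]
340 [(-159, 222, -1), (-157, 155, -2), (-65, 35, 143), (-65, 12, 142), (-65, -11, 143), (-64, -34, 143), (-156, -156, -2), (-158, -222, -2)]
400 [(-217, 236, -1), (-65, 45, 167), (-85, 36, 143), (-59, 8, 173), (-59, -8, 172), (-84, -35, 145), (-65, -44, 167), (-217, -238, -2)]
460 [(-68, 54, 181), (-72, 41, 177), (-57, 18, 189), (-62, 7, 184), (-62, -7, 184), (-57, -18, 189), (-72, -40, 176), (-68, -54, 180)]
```

View pics/w1.png

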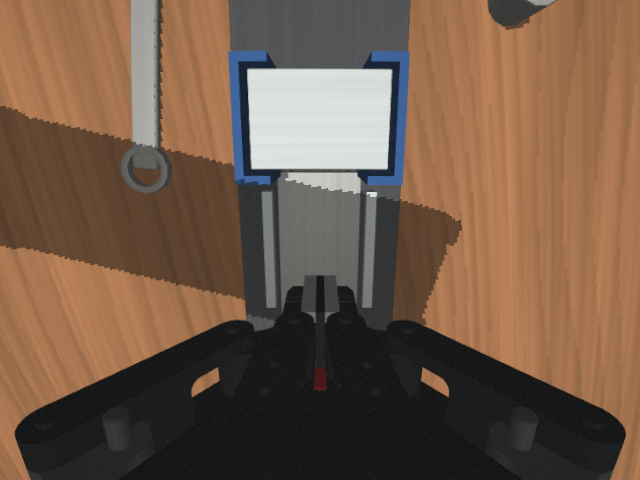

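```bash

python3 - <<'E'
from h import *
L=load("w1"); P=cloud(L)*1000
for v in range(264,345,6): print(v,[tuple(np.r_[w2f(P[v,u,:2]),P[v,u,2],L["d"][v,u]*1000].round(0).astype(int).tolist()) if L["d"][v,u]>0 else None for u in (300,310,330,340)])
print(manip.grip_point_offset,[a for a in dir(manip) if a[0]!='_'])
E
```

```text
264 [(-83, 13, 28, 213), (-83, 6, 28, 213), (-83, -6, 28, 213), (-83, -12, 27, 214)]
270 [(-87, 13, 28, 214), (-87, 6, 29, 213), (-87, -6, 29, 213), (-86, -12, 29, 213)]
276 [(-91, 13, 28, 215), (-66, 4, 91, 147), (-66, -4, 91, 147), (-91, -12, 27, 216)]
282 [(-95, 13, 29, 215), (-66, 4, 98, 141), (-65, -4, 98, 140), (-95, -12, 28, 216)]
288 [(-69, 9, 95, 145), (-65, 4, 104, 135), (-66, -4, 104, 135), (-70, -8, 94, 146)]
294 [(-69, 8, 102, 138), (-65, 4, 110, 129), (-66, -4, 109, 130), (-70, -8, 100, 140)]
300 [(-69, 8, 106, 134), (-66, 4, 114, 125), (-66, -3, 114, 125), (-69, -8, 107, 133)]
306 [(-70, 8, 111, 129), (-65, 4, 121, 119), (-66, -3, 119, 121), (-69, -7, 112, 129)]
312 [(-65, 7, 126, 114), (-66, 4, 124, 116), (-66, -3, 124, 116), (-64, -6, 126, 114)]
318 [(-63, 6, 132, 107), (-65, 3, 130, 110), (-64, -3, 130, 110), (-63, -6, 133, 106)]
324 [(-65, 6, 133, 107), (-65, 3, 133, 107), (-64, -3, 134, 106), (-65, -6, 133, 106)]
330 [(-65, 6, 137, 103), (-65, 3, 137, 103), (-65, -3, 137, 103), (-65, -6, 136, 104)]
336 [(-65, 6, 140, 100), (-65, 3, 139, 101), (-64, -3, 141, 99), (-64, -6, 141, 99)]
342 [(-65, 6, 144, 96), (-67, 3, 140, 101), (-66, -3, 142, 99), (-64, -5, 144, 96)]
-0.0187 ['MotionError', 'get_obs', 'grip_point_offset']
```

Both cameras put the real fingertips at z ≈ 91 mm while the reported TCP is 54 mm. That is about 37 mm higher than the state says, so the fingers passed over the paddle without touching it. I'll back out, go lower and check with the camera.

```bash
python3 -m pendant '[[-0.8,0,0,0,1],[-1.6,0,0,0,1],[-2.4,0,0,0,1],[-2.4,0,0,0,1]]' && python3 -m pendant '[[0,0,0.4,0,1],[0,0,0.8,0,1],[0,0,0.8,0,1]]'
python3 - <<'E'
from h import *
p=f2w(-48-11,0);units(p[0],p[1],18,80.1)
grab("wrist","w2"); L=load("w2"); P=cloud(L)*1000
for v in range(264,320,6): print(v,[tuple(np.r_[w2f(P[v,u,:2]),P[v,u,2],L["d"][v,u]*1000].round(0).astype(int).tolist()) if L["d"][v,u]>0 else None for u in (300,310,330,340)])
E
```

```text
clock: 4.38
position: [0.4855, -0.2509, 0.0541]
ee_rot: [0.767, 0.641, -0.001, 0.001]
ft_force: [-0.6, 1.6, 0.1]
grip_width: -0.001
clock: 4.75
position: [0.4858, -0.2463, 0.02]
ee_rot: [0.765, 0.644, -0.001, -0.001]
ft_force: [0.3, -0.9, 1.0]
grip_width: 0.001
cur [ 485.8 -246.3   20. ] feeder [-175.3    0.7] yaw 80.14 F [ 0.3 -0.9  1. ] grip 0.001 t 4.75
units [2.907 0.021 0.05 ] turn 0.007
264 [(-180, 14, -1, 208), (-180, 8, -1, 208), (-180, -5, -2, 208), (-180, -11, -2, 209)]
270 [(-184, 14, -2, 210), (-184, 8, -1, 209), (-184, -5, 0, 208), (-184, -11, -2, 210)]
276 [(-188, 14, -1, 210), (-164, 6, 58, 147), (-164, -3, 57, 147), (-188, -11, -2, 211)]
282 [(-192, 14, -1, 211), (-164, 5, 65, 140), (-164, -3, 64, 141), (-192, -11, 0, 210)]
288 [(-168, 10, 63, 143), (-164, 5, 71, 135), (-165, -3, 69, 136), (-168, -7, 61, 145)]
294 [(-168, 9, 68, 138), (-164, 5, 76, 129), (-164, -2, 77, 129), (-169, -7, 67, 140)]
300 [(-168, 9, 73, 134), (-164, 5, 81, 125), (-165, -2, 80, 126), (-167, -6, 75, 131)]
306 [(-168, 9, 78, 128), (-165, 5, 85, 121), (-164, -2, 86, 120), (-168, -6, 78, 129)]
312 [(-164, 8, 92, 114), (-164, 5, 91, 115), (-164, -2, 90, 115), (-163, -5, 92, 114)]
318 [(-162, 7, 99, 107), (-163, 4, 96, 109), (-164, -2, 96, 110), (-162, -5, 99, 106)]
```

View pics/w2.png

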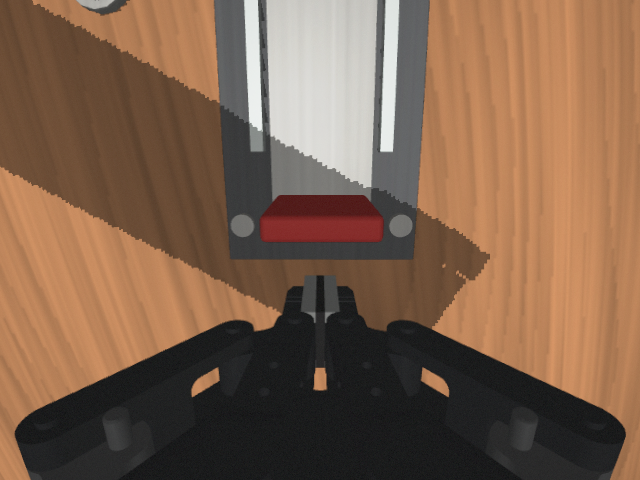

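The wrist view shows the paddle at (320,225) directly ahead of the fingertips at (320,280), which are now at about 57 mm. I'll push.

```bash
python3 -m pendant '[[0.4,0,0,0,1],[0.7,0,0,0,1],[1.0,0,0,0,1],[1.3,0,0,0,1],[1.6,0,0,0,1]]' && python3 -c "
from h import *
p=f2w(-48-11,0);units(p[0],p[1],19,80.1)"
```

```text
clock: 5.42
position: [0.4978, -0.1868, 0.0223]
ee_rot: [0.766, 0.643, -0.001, 0.002]
ft_force: [-0.2, -11.7, -5.2]
grip_width: -0.004
cur [ 497.8 -186.8   22.3] feeder [-114.6   -0.8] yaw 79.98 F [ -0.2 -11.7  -5.2] grip -0.004 t 5.42
units [ 1.389 -0.022  0.076] turn -0.02
```

```bash
python3 -m pendant '[[0.25,0,0.03,0,1],[0.5,0,0.03,0,1],[0.75,0,0.03,0,1],[0.95,0,0.03,0,1],[1.1,0,0.03,0,1]]' && python3 -c "
from h import *
p=f2w(-48-11,0);units(p[0],p[1],19,80.1)"
```

```text
clock: 6.05
position: [0.5056, -0.1432, 0.0217]
ee_rot: [0.766, 0.643, -0.001, 0.002]
ft_force: [-3.4, -12.1, 5.4]
grip_width: -0.002
cur [ 505.6 -143.2   21.7] feeder [-70.3  -1. ] yaw 80.0 F [ -3.4 -12.1   5.4] grip -0.002 t 6.05
units [ 0.283 -0.025  0.067] turn -0.017
```

```bash
python3 -m pendant '[[0.1,0,0,0,1],[0.2,0,0,0,1],[0.3,0,0,0,1],[0.3,0,0,0,1]]' && python3 -c "
from h import *
p=f2w(-48-11,0);units(p[0],p[1],19,80.1)"
```

```text
clock: 6.55
position: [0.5074, -0.1328, 0.0217]
ee_rot: [0.766, 0.642, -0.001, 0.002]
ft_force: [-3.8, -15.8, 5.2]
grip_width: -0.003
cur [ 507.4 -132.8   21.7] feeder [-59.7  -1. ] yaw 79.95 F [ -3.8 -15.8   5.2] grip -0.003 t 6.55
units [ 0.018 -0.024  0.068] turn -0.026
```

```bash
python3 -m pendant '[[0.06,0,0,0,1],[0.12,0,0,0,1],[0.12,0,0,0,1]]' && python3 -c "
from h import *
p=f2w(-48-11,0);units(p[0],p[1],19,80.1)
grab('top','t3');L=load('t3');cv2.imwrite('pics/t3z.png',cv2.resize(L['im'][215:345,210:520,::-1],None,fx=2.5,fy=2.5,interpolation=cv2.INTER_CUBIC));grab('scene','s3');L=load('s3');cv2.imwrite('pics/s3z.png',cv2.resize(L['im'][60:330,180:500,::-1],None,fx=2.2,fy=2.2))"
```

```text
clock: 6.92
position: [0.5073, -0.1328, 0.0218]
ee_rot: [0.768, 0.641, -0.003, 0.004]
ft_force: [-5.1, -30.9, 3.5]
grip_width: 0.001
cur [ 507.3 -132.8   21.8] feeder [-59.7  -0.9] yaw 79.73 F [ -5.1 -30.9   3.5] grip 0.001 t 6.92
units [ 0.019 -0.023  0.071] turn -0.062
```

View pics/s3z.png

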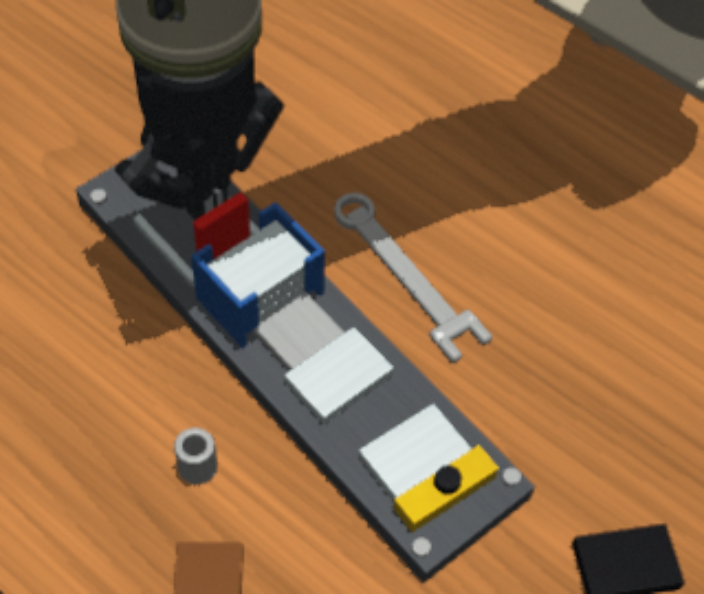

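View pics/t3z.png

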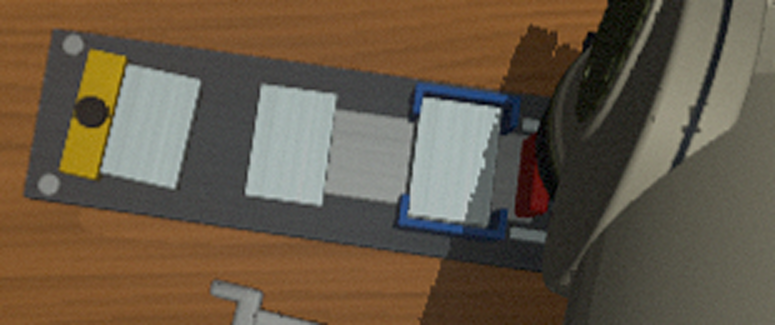

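The pusher hit its end stop: the position stalled at -59.7 mm and the force rose to 31 N. The plate is out at (290,145) in the top crop, with the blade behind it. I'll let the paddle back while following it.

```bash
python3 -m pendant '[[-0.3,0,0,0,1],[-0.7,0,0,0,1],[-1.1,0,0,0,1],[-1.5,0,0,0,1],[-1.9,0,0,0,1]]' && python3 -m pendant '[[-0.4,0,0,0,1],[-0.8,0,0,0,1],[-1.1,0,0,0,1],[-1.1,0,0,0,1]]'
python3 -c "
from h import *
p=f2w(91,0);units(p[0],p[1],100,80.1)"
```

```text
clock: 7.65
position: [0.4951, -0.2002, 0.0206]
ee_rot: [0.766, 0.643, 0.0, -0.0]
ft_force: [-0.3, -0.4, 0.6]
grip_width: 0.002
clock: 8.15
position: [0.4873, -0.244, 0.0207]
ee_rot: [0.766, 0.643, -0.0, 0.0]
ft_force: [0.2, 0.3, 0.2]
grip_width: 0.0
cur [ 487.3 -244.    20.7] feeder [-172.7   -0.3] yaw 79.99 F [0.2 0.3 0.2] grip 0.0 t 8.15
units [ 6.591 -0.022 -1.985] turn -0.019
```

```bash
python3 -m pendant '[[0,0,-1.5,0,1],[0,0,-2.5,0,0.25],[2,0,-2.5,0,0.25],[4,0,-2.5,0,0.25],[5.5,0,-2.5,0,0.25]]' && python3 -m pendant '[[0,0,0,0,0.25],[0,0,0,0,0.25],[0,0,0,0,0.25]]'
python3 - <<'E'
from h import *
p=f2w(91,0);units(p[0],p[1],100,80.1)
grab("wrist","w4"); grab("scene","s4");L=load('s4');cv2.imwrite('pics/s4z.png',cv2.resize(L['im'][60:330,180:500,::-1],None,fx=2.2,fy=2.2))
E
```

```text
clock: 8.78
position: [0.5202, -0.0553, 0.121]
ee_rot: [0.765, 0.644, 0.001, -0.0]
ft_force: [1.0, 0.1, 0.8]
grip_width: 0.751
clock: 9.15
position: [0.5198, -0.0595, 0.1207]
ee_rot: [0.766, 0.643, -0.0, 0.0]
ft_force: [1.3, 0.4, -1.0]
grip_width: 0.745
cur [519.8 -59.5 120.7] feeder [14.6 -0.6] yaw 79.96 F [ 1.3  0.4 -1. ] grip 0.745 t 9.15
units [ 1.909 -0.019  0.518] turn -0.023
```

View pics/s4z.png

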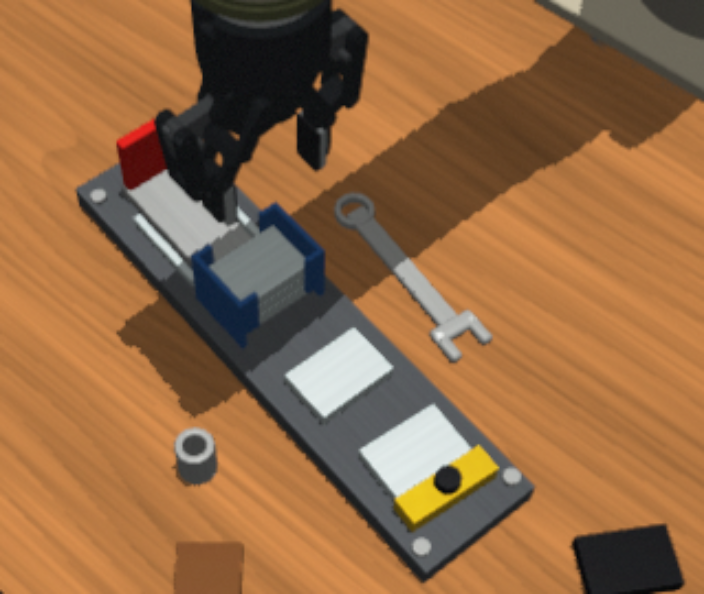

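View pics/w4.png

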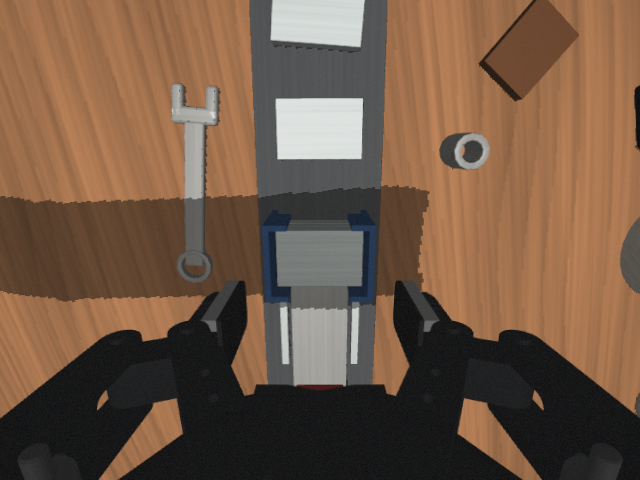

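```bash
python3 -m pendant '[[1,0,0,0,0],[1.5,0,0,0,0],[1.5,0,0,0,0],[1.5,0,0,0,0]]'
python3 - <<'E'
from h import *
p=f2w(91,0);units(p[0],p[1],100,80.1)
c=grab("wrist","w5"); grab("scene","s5")
L=load("w4"); P=cloud(L)*1000
for nm in ("w4","w5"):
    L=load(nm); P=cloud(L)*1000; z=P[...,2]
    h=manip.get_obs()
    m=(z>130)&(z<200)&(np.mgrid[0:480,0:640][0]<360)
    zz=z[m]; print(nm,"lowest finger z",np.percentile(zz,[0.2,1,3,10]).round(1))
    v,u=np.nonzero(m&(z<np.percentile(zz,2))); print(np.c_[u,v][::40].tolist())
for nm in ("w5",):
    L=load(nm); P=cloud(L); im=L["im"].astype(int); z=P[...,2]; mn=im.min(2); mx=im.max(2)
    m=((abs(z-.032)<0.006)&(mn>110)&(mx-mn<60)).astype(np.uint8)
    n,lab,st,ce=cv2.connectedComponentsWithStats(m)
    for i in range(1,n):
        if st[i,4]>400:
            v,u=np.nonzero(lab==i); W=onz(L,np.c_[u,v],.032)[:,:2]*1000
            print(nm,st[i],cv2.minAreaRect(W.astype(np.float32)),np.median(z[lab==i]))
E
```

```text
clock: 9.75
position: [0.5302, -0.0004, 0.1207]
ee_rot: [0.766, 0.643, -0.0, 0.0]
ft_force: [0.6, -0.4, 0.3]
grip_width: 0.999
cur [ 5.302e+02 -4.000e-01  1.207e+02] feeder [74.6 -0.7] yaw 80.01 F [ 0.6 -0.4  0.3] grip 0.999 t 9.75
units [ 0.41  -0.018  0.517] turn -0.015
w4 lowest finger z [159.6 160.7 162.9 167.2]
[[396, 281], [245, 297], [247, 311]]
w5 lowest finger z [166.3 167.3 168.9 172.6]
[[213, 288], [424, 305], [218, 320]]
w5 [ 273   65   92   69 5499] ((544.476806640625, 94.45700073242188), (43.741455078125, 63.39900207519531), 75.64500427246094) 0.030506225675319132
w5 [ 278  181   83   55 4360] ((531.3623046875, 15.855271339416504), (42.66025161743164, 63.221763610839844), 80.04411315917969) 0.0304602356907116
w5 [447 212  33  33 511] ((641.8536987304688, -19.48061752319336), (26.258922576904297, 26.243682861328125), 79.98399353027344) 0.033195608378558616
w5 [ 292  355   54   35 1717] ((505.5396423339844, -130.9925079345703), (36.15354537963867, 47.518699645996094), 80.19705963134766) 0.028500457157128845
```

View pics/w5.png

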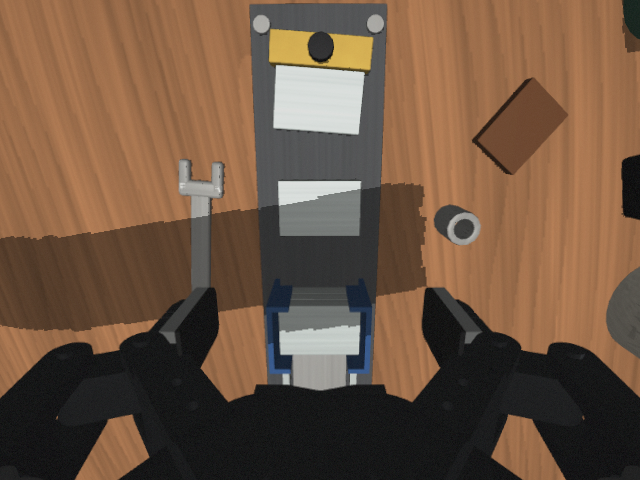

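```bash
python3 -m pendant '[[0.38,-0.02,0,0,0],[0.38,-0.02,1.2,0,0],[0.38,-0.02,2.4,0,0],[0.38,-0.02,3,0,0],[0.38,-0.02,3,0,0]]' 20 && python3 -c "
from h import *
p=f2w(90,0);units(p[0],p[1],-17,80.1)
grab('wrist','w6');L=load('w6');P=cloud(L)*1000
for u in (190,200,210,220,440,430,420): print(u,[(v,*np.r_[w2f(P[v,u,:2]),P[v,u,2]].round(0).astype(int).tolist()) for v in range(280,340,10)])
"
```

```text
clock: 10.48
position: [0.5309, 0.0164, -0.0008]
ee_rot: [0.765, 0.643, -0.002, -0.001]
ft_force: [-0.2, -0.4, 1.1]
grip_width: 1.004
cur [530.9  16.4  -0.8] feeder [91.3  1.6] yaw 80.1 F [-0.2 -0.4  1.1] grip 1.004 t 10.47
units [-0.032  0.04   0.406] turn -0.0
190 [(280, 84, 74, -1), (290, 78, 75, -2), (300, 103, 49, 62), (310, 103, 46, 69), (320, 101, 45, 73), (330, 98, 45, 75)]
200 [(280, 84, 69, -3), (290, 103, 48, 53), (300, 103, 45, 62), (310, 100, 45, 63), (320, 96, 45, 65), (330, 94, 44, 67)]
210 [(280, 84, 63, -1), (290, 102, 45, 50), (300, 98, 45, 53), (310, 95, 45, 54), (320, 91, 45, 55), (330, 88, 45, 57)]
220 [(280, 85, 57, -1), (290, 78, 58, -2), (300, 72, 59, -2), (310, 66, 59, -2), (320, 60, 59, -2), (330, 53, 60, -2)]
440 [(280, 84, -64, -1), (290, 102, -44, 52), (300, 103, -41, 61), (310, 100, -41, 64), (320, 97, -41, 65), (330, 93, -41, 65)]
430 [(280, 85, -58, -1), (290, 102, -41, 51), (300, 99, -41, 53), (310, 96, -40, 55), (320, 92, -40, 56), (330, 158, 2, 174)]
420 [(280, 93, -47, 18), (290, 87, -47, 18), (300, 82, -47, 19), (310, 76, -48, 18), (320, 70, -49, 18), (330, 53, -56, -2)]
```

View pics/w6.png

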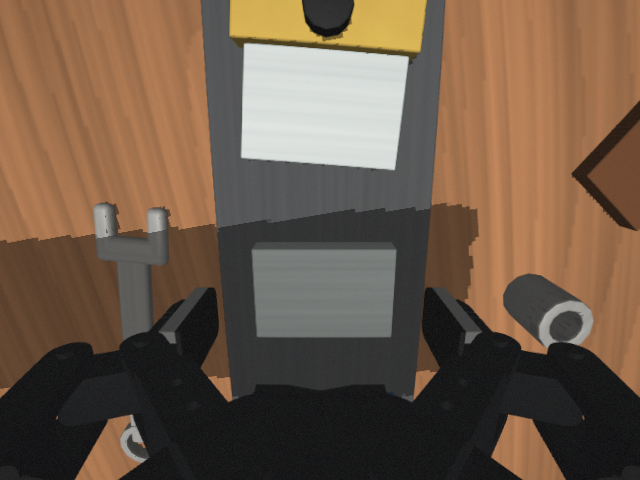

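Both pads stand outside the plate's side edges, with the plate at (325,290) and the pads at x = 215 and 425. I'll lower a bit more, narrow the gripper and check the tip height.

```bash
python3 -m pendant '[[-0.03,0.02,0.25,0,0.15],[-0.03,0.02,0.25,0,0.15],[-0.03,0.02,0.25,0,0.15]]' 20 && python3 -c "
from h import *
p=f2w(90,0.9);units(p[0],p[1],-17,80.1)
grab('wrist','w7');L=load('w7');P=cloud(L)*1000;z=P[...,2]
for v in (286,290,294,298,306): 
    r=P[v]; k=[u for u in range(190,450) if 22<r[u,2]<90 and not 255<u<398]; print(v,[(u,*np.r_[w2f(r[u,:2]),r[u,2]].round(0).astype(int).tolist()) for u in k[::5]])
"
```

```text
clock: 10.9
position: [0.5331, 0.0148, -0.0088]
ee_rot: [0.766, 0.643, 0.0, 0.0]
ft_force: [0.5, 0.2, 0.8]
grip_width: 0.85
cur [533.1  14.8  -8.8] feeder [90.1 -0.9] yaw 80.08 F [0.5 0.2 0.8] grip 0.85 t 10.9
units [-0.003 -0.045  0.204] turn -0.004
286 [(213, 101, 43, 39), (218, 101, 41, 39), (223, 101, 39, 40), (228, 101, 36, 41), (233, 98, 36, 33), (249, 97, 30, 30), (254, 97, 28, 30), (410, 100, -37, 38), (415, 101, -38, 40), (420, 102, -40, 41), (425, 101, -42, 40)]
290 [(210, 101, 43, 43), (215, 101, 41, 44), (220, 101, 39, 43), (225, 101, 37, 43), (230, 99, 36, 40), (245, 95, 32, 30), (250, 95, 30, 31), (255, 95, 28, 30), (410, 99, -37, 38), (415, 101, -37, 44), (420, 101, -39, 43), (425, 101, -41, 44), (430, 101, -43, 44)]
294 [(201, 98, 48, 40), (206, 101, 43, 48), (211, 101, 41, 47), (216, 101, 39, 47), (221, 101, 37, 47), (226, 100, 36, 45), (231, 96, 36, 37), (246, 93, 32, 30), (251, 94, 29, 31), (406, 95, -36, 34), (411, 98, -37, 40), (416, 101, -37, 47), (421, 101, -38, 47), (426, 101, -40, 48), (431, 101, -42, 47), (437, 97, -48, 39)]
298 [(194, 97, 50, 43), (199, 97, 48, 42), (204, 101, 42, 51), (209, 101, 41, 51), (214, 101, 39, 50), (219, 101, 37, 50), (224, 100, 36, 48), (229, 97, 36, 41), (234, 93, 36, 34), (249, 91, 30, 30), (254, 92, 28, 31), (409, 95, -36, 38), (414, 99, -36, 46), (419, 102, -36, 52), (424, 101, -38, 51), (429, 101, -40, 52), (434, 101, -42, 51), (439, 97, -47, 43), (444, 97, -49, 43)]
306 [(190, 97, 49, 49), (195, 97, 47, 50), (200, 101, 42, 57), (205, 101, 40, 57), (210, 101, 38, 57), (215, 102, 36, 58), (220, 99, 36, 54), (225, 96, 36, 47), (230, 92, 36, 39), (235, 89, 36, 33), (250, 88, 30, 31), (255, 88, 28, 31), (409, 92, -36, 40), (414, 95, -36, 46), (419, 98, -37, 52), (424, 101, -37, 57), (430, 101, -39, 57), (435, 101, -41, 57), (440, 101, -42, 57), (445, 97, -47, 49)]
```

View pics/w7.png

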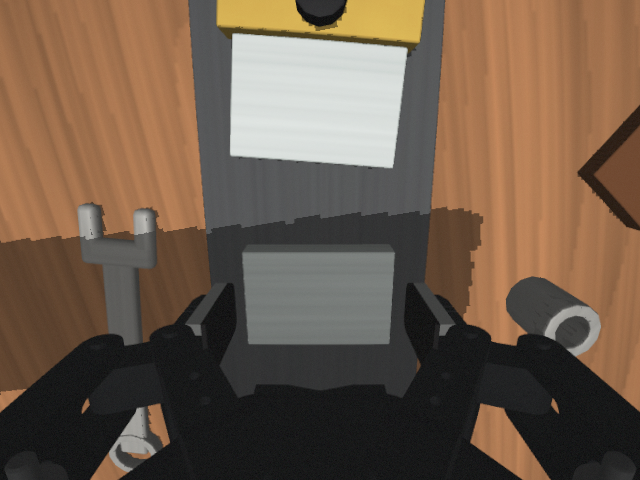

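```bash
python3 -m pendant '[[0,0,0.1,0,0.15],[0,0,0.2,0,0.15],[0,0,0.2,0,0.2],[0,0,0.2,0,0.4],[0,0,0.2,0,0.4]]' 20 && python3 -m pendant '[[0,0,0,0,0.4],[0,0,0,0,0.4]]' 20 && python3 -c "
from h import *
units(533.57,51.83,-17,75.65)
grab('wrist','w8')
"
```

```text
clock: 11.58
position: [0.5328, 0.0147, -0.0173]
ee_rot: [0.766, 0.643, 0.0, -0.0]
ft_force: [-0.2, -0.2, -1.1]
grip_width: 0.74
clock: 11.82
position: [0.5327, 0.0148, -0.0173]
ee_rot: [0.766, 0.643, 0.0, -0.0]
ft_force: [-0.3, 0.6, -0.8]
grip_width: 0.741
cur [532.7  14.8 -17.3] feeder [90.  -0.5] yaw 80.08 F [-0.3  0.6 -0.8] grip 0.741 t 11.82
units [ 0.916 -0.138 -0.008] turn 0.739
```

View pics/w8.png

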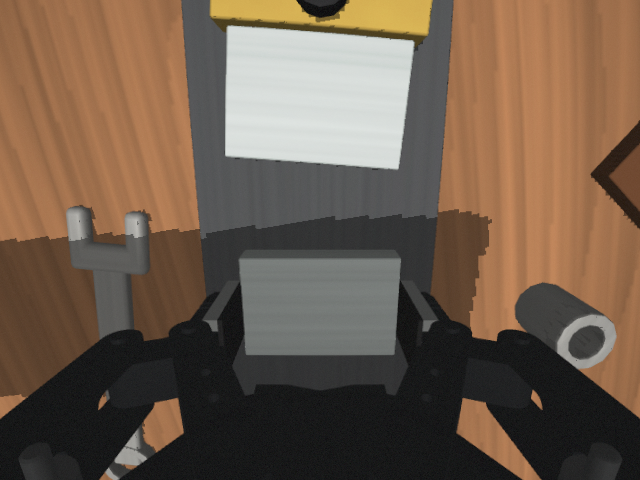

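The pads hold the plate by its sides with the opening at 0.74, about 63 mm. I'll slide it most of the way and turn it to the neighbour's angle.

```bash
python3 -m pendant '[[0.15,-0.03,0,0.2,0.4],[0.3,-0.06,0,0.4,0.4],[0.45,-0.1,0,0.6,0.4],[0.6,-0.12,0,0.74,0.4],[0.72,-0.13,0,0.74,0.4]]' 20 && python3 -m pendant '[[0,0,0,0,0.4],[0,0,0,0,0.4]]' 20 && python3 -c "
from h import *
units(533.57,51.83,-17,75.65)
grab('wrist','w9');L=load('w9');cv2.imwrite('pics/w9z.png',cv2.resize(L['im'][20:400,170:470,::-1],None,fx=2,fy=1.55,interpolation=cv2.INTER_CUBIC))
"
```

```text
clock: 12.5
position: [0.5326, 0.0446, -0.0173]
ee_rot: [0.79, 0.613, 0.0, -0.0]
ft_force: [0.0, -0.2, -0.4]
grip_width: 0.745
clock: 12.75
position: [0.5326, 0.0438, -0.0173]
ee_rot: [0.79, 0.613, -0.0, 0.0]
ft_force: [0.4, 0.1, -1.1]
grip_width: 0.744
cur [532.6  43.8 -17.3] feeder [118.5   4.6] yaw 75.63 F [ 0.4  0.1 -1.1] grip 0.744 t 12.75
units [ 0.202 -0.026 -0.007] turn -0.003
```

View pics/w9.png

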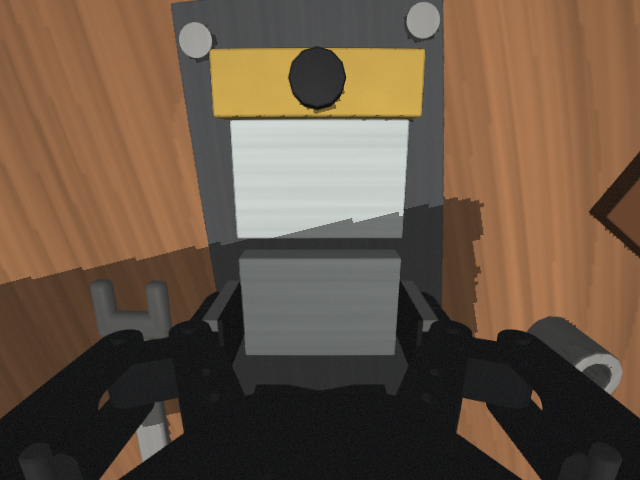

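```bash
python3 -c "
from h import *
L=load('w9');im=L['im'][:,:,::-1].astype(float); im=np.clip(im*1.6,0,255).astype(np.uint8)
a=cv2.resize(im[215:285,215:295],None,fx=7,fy=7,interpolation=cv2.INTER_CUBIC);b=cv2.resize(im[215:285,360:440],None,fx=7,fy=7,interpolation=cv2.INTER_CUBIC)
cv2.imwrite('pics/w9c.png',cv2.resize(np.hstack([a,b]),(800,350)))
"
```

```text
(no output)
```

View pics/w9c.png

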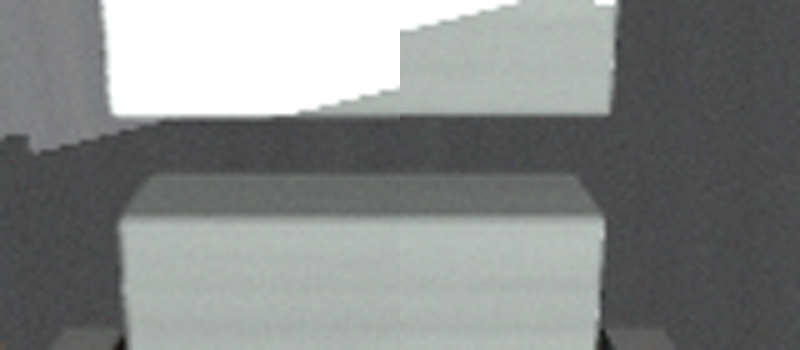

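```bash
python3 -c "
from h import *
L=load('w9')
q=onz(L,[(231.3,121),(408,121),(402,238),(237.4,238),(239,258.4),(400.4,258.4)],.032)[:,:2]*1000
o=manip.get_obs();M=Ro.from_quat(o['ee_rot']).as_matrix()
t=(q-o['position'][:2]*1000)@M[:2,:2]
print(t.round(2)) # tool x,y mm
e=lambda a,b: np.degrees(np.arctan2(*(b-a)))
print('edge angles',e(t[3],t[2]),e(t[0],t[1]),e(t[4],t[5]))
"
```

```text
[[ 73.56 -31.9 ]
 [ 73.61  30.01]
 [ 31.05  30.43]
 [ 31.   -32.22]
 [ 22.8  -32.12]
 [ 22.86  30.33]]
edge angles 0.04859048761622902 0.04160935323396686 0.04987640263648881
```

Lateral offset is 0.1 mm, the angles agree within 0.01° and the gap is 8.2 mm. I'll close the gap gently.

```bash
python3 -m pendant '[[0.05,0,0,0,0.4],[0.1,0,0,0,0.4],[0.15,0,0,0,0.4],[0.19,0,0,0,0.4],[0.22,0,0,0,0.4]]' 20 && python3 -m pendant '[[0.02,0,0,0,0.4],[0.04,0,0,0,0.4],[0.04,0,0,0,0.4]]' 20 && python3 -c "
from h import *
units(533.57,51.83,-17,75.65)
grab('wrist','w10');L=load('w10');im=L['im'][:,:,::-1].astype(float); im=np.clip(im*1.6,0,255).astype(np.uint8)
cv2.imwrite('pics/w10c.png',cv2.resize(im[120:370,180:460],None,fx=2.8,fy=2.3,interpolation=cv2.INTER_CUBIC))
"
```

```text
clock: 13.42
position: [0.5346, 0.0518, -0.0173]
ee_rot: [0.79, 0.613, -0.0, 0.0]
ft_force: [-2.3, -5.3, 1.2]
grip_width: 0.742
clock: 13.8
position: [0.5346, 0.0518, -0.0173]
ee_rot: [0.79, 0.613, -0.001, 0.0]
ft_force: [-3.2, -8.2, 3.2]
grip_width: 0.742
cur [534.6  51.8 -17.3] feeder [126.8   4. ] yaw 75.56 F [-3.2 -8.2  3.2] grip 0.742 t 13.8
units [-0.006 -0.025 -0.009] turn -0.015
```

View pics/w10c.png

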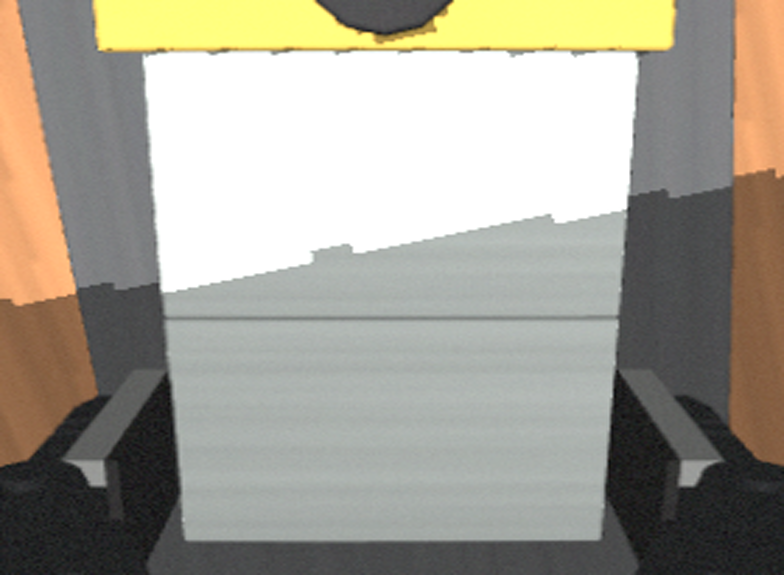

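The seam at y≈318 in the crop is a thin, uniform line, the sides line up, and there is 9 N of contact against the stop. I'll release.

```bash
python3 -m pendant '[[0,0,0,0,0.22],[0,0,0,0,0.18],[0,0,0,0,0.1],[0,0,0,0,0],[0,0,0,0,0]]' && python3 -m pendant '[[0,0,-1,0,0],[0,0,-2,0,0],[0,0,-2.5,0,0],[-0.2,0,-2.5,0,0],[-0.2,0,-2.5,0,0]]' && python3 -c "
from h import *
units(533.57,51.83,-17,75.65)
grab('wrist','w11');L=load('w11');im=L['im'][:,:,::-1].astype(float); im=np.clip(im*1.6,0,255).astype(np.uint8)
cv2.imwrite('pics/w11c.png',cv2.resize(im[20:320,180:460],None,fx=2.8,fy=2,interpolation=cv2.INTER_CUBIC))
"
```

```text
clock: 14.48
position: [0.5352, 0.0542, -0.0173]
ee_rot: [0.79, 0.613, 0.0, -0.0]
ft_force: [0.4, 0.6, -0.5]
grip_width: 1.0
clock: 15.1
position: [0.5325, 0.0454, 0.0819]
ee_rot: [0.79, 0.613, -0.001, -0.0]
ft_force: [-0.3, 0.6, -0.2]
grip_width: 1.003
cur [532.5  45.4  81.9] feeder [120.1   5. ] yaw 75.58 F [-0.3  0.6 -0.2] grip 1.003 t 15.1
units [ 0.164 -0.011  2.471] turn -0.012
```

View pics/w11c.png

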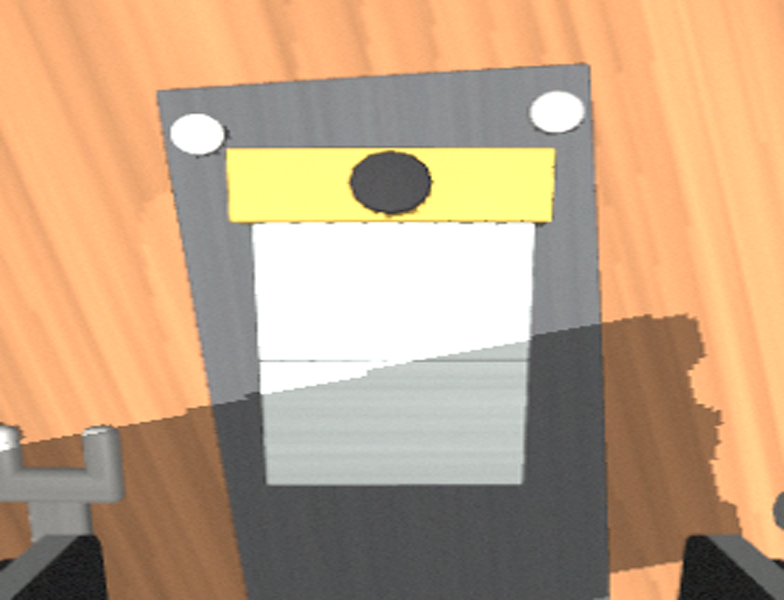

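```bash
python3 -m pendant '[[0,0,-1.5,0,0],[0,0,-2.5,0,0],[0,-1.5,-2.5,0,0],[0,-2.2,-2.5,0,0],[0,-2.2,-2.5,0,0]]' && python3 - <<'E'
from h import *
grab('wrist','w12');grab('scene','s12');grab('top','t12')
for a,z in (('scene0','s12'),('top0','t12')):
    for nm in (a,z):
        L=load(nm); P=cloud(L); im=L["im"].astype(int); zz=P[...,2]; mn=im.min(2); mx=im.max(2)
        m=((abs(zz-.032)<0.006)&(mn>60)&(mx-mn<60)).astype(np.uint8)
        n,lab,st,ce=cv2.connectedComponentsWithStats(m,connectivity=4)
        for i in range(1,n):
            if st[i,4]>400:
                v,u=np.nonzero(lab==i); W=onz(L,np.c_[u,v],.032)[:,:2]*1000
                r=cv2.minAreaRect(W.astype(np.float32))
                if r[0][0]>500 and r[0][1]>0: print(nm,[np.round(x,1) for x in r])
L=load('s12');cv2.imwrite('pics/s12z.png',cv2.resize(L['im'][60:330,180:500,::-1],None,fx=2.2,fy=2.2))
E
```

```text
clock: 15.78
position: [0.4463, 0.0691, 0.1821]
ee_rot: [0.789, 0.614, -0.0, -0.001]
ft_force: [-0.2, 0.1, 0.4]
grip_width: 1.002
scene0 [array([545.8,  93.7]), array([43.2, 66.2]), np.float64(75.8)]
s12 [array([540.6,  72.5]), array([86.9, 66.7]), np.float64(75.5)]
top0 [array([545.4,  94.8]), array([44.8, 64.3]), np.float64(75.7)]
t12 [array([537.6,  64.1]), array([67.5, 64.3]), np.float64(75.6)]
```

View pics/s12z.png

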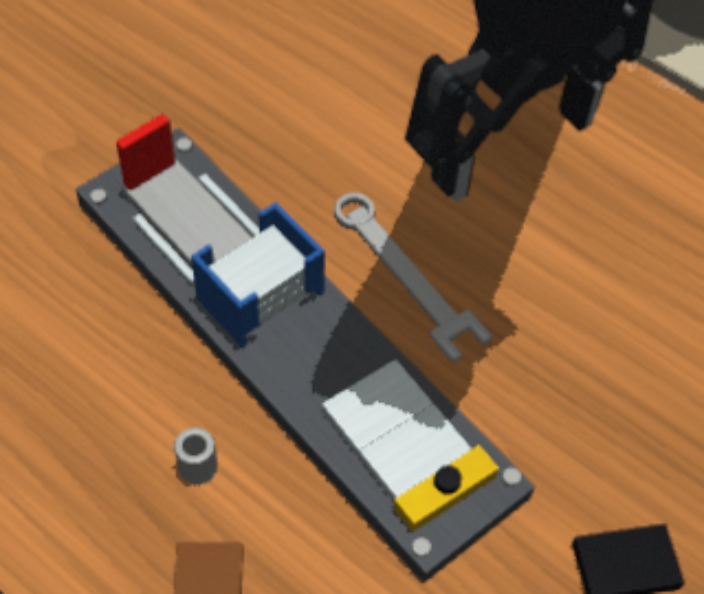

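View pics/t12.png

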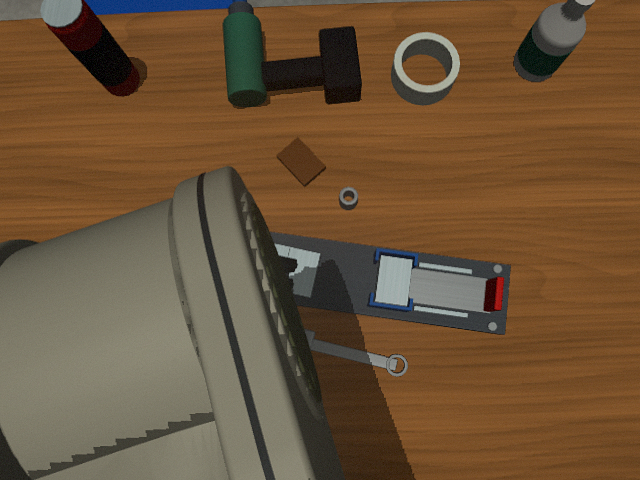

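View pics/w12.png

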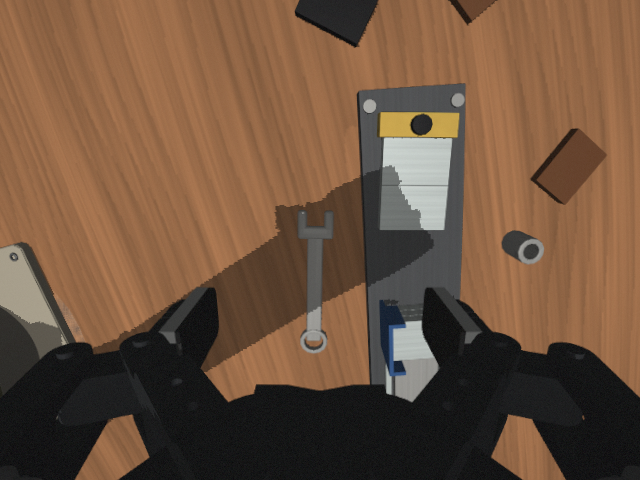

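The two plates form one 87 × 67 mm rectangle at 75.5° against the stop. The paddle is home, three plates are left in the magazine, and the socket and spanner have not moved. The gripper is clear.

```bash
python3 -c "
from workcell import hand_in
print(hand_in())"
```

```text
the job is handed in; nothing more can be done
None
```

The job is done and handed in at about 16 s of robot time; `hand_in` gave no verdict.

**What I did:**
- I pushed the paddle to its hard stop, where the position stalled and the force rose to about 31 N. I then let it spring back.
- One plate came out and the other three dropped in the magazine.
- I gripped the fed plate lightly by its sides and slid it along the bed. I turned it 4.4° to match the waiting plate and pressed it on with about 9 N before releasing.

**Last checks:**
- **Before contact:** the sides lined up within about 0.1 mm and the edge angles agreed within 0.01°.
- **After release:** the seam looks thin and even. The scene camera sees the two plates as one rectangle of about 87 × 67 mm at 75.5°, where 88 × 64 mm is expected; it also measured the waiting plate alone as 66 mm wide. That plate is still against the stop.
- **Surroundings:** the paddle is home, and the socket and spanner look unmoved by eye.

**What disagreed or failed:**
- **Fingertip height:** the real fingertips sit about 38 mm higher than the reported TCP. Because of this, my first push passed over the paddle without touching anything. I corrected the height from the camera images.
- **Top camera:** in the last top view the arm hid part of the plates (67.5 × 64.3 mm visible), so that camera could not confirm the final fit.

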